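# Find and release the latched fill key

### The arm

A 6-joint arm with a two-finger parallel gripper is mounted at the origin on the work surface. World frame = base frame: x ahead of the robot, y to its left, z up, the work surface at z = 0. Lengths are in mm, angles in rad, forces in N, time in s.
With the tool pointing down it reaches from about 400 to 925 mm from the base axis. Payload 12.5 kg.
Tool frame: the origin (TCP) lies midway between the tips of the shut fingers; the grasp point (between the pads) lies env.grasp_offset behind it (env.grasp_offset is the distance from the TCP to the grasp point, in mm); x points along the fingers, y is the direction in which the jaws open and shut, and the axes are right-handed (so a half turn about x gives the same grasp; the last joint's range is limited). The gripper opens to 95 mm and grips with 3 to 60 N. Pads are 20 mm wide; open, the fingers measure 119 mm over their backs; the gripper's body (75 mm by 180 mm) begins 59 mm behind the grasp point.
Start: joints at [-1.207, 0.491, 1.559, -0, 1.092, -0.106], TCP at [282.967, -557.294, 214.661] pointing down, gripper open.
Joint ranges: [-3.1, 3.1], [-0.84, 2.19], [0.05, 2.79], [-1.13, 4.28], [0.06, 2.93], [-2.69, 2.69]. Speed limits (rad/s): [2.22, 2.22, 2.79, 3.14, 3.14, 3.14].

### API

Orientations are given as [roll, pitch, yaw] about the fixed x, y, z axes, in that order (R = Rz(yaw) Ry(pitch) Rx(roll)).
In Python, from cell import env gives the robot as it stands.
- The arm moves only by the tool apply_moves, never from a script. Its arguments are lists of equal length, an entry for each row: "offset": the shift along the world's x, y, z in units of 25 mm (1.0 is 25 mm), a list of three; "yaw": the turn about the world's z in units of 6 degrees (1.0 is 6 degrees); "jaw": the closure, from -1 (fully open) to 1 (shut), so that 0 is half open. A call has 1 to 20 rows; each row is the pose to reach, as a shift and turn from the pose measured when the call began; what a row does not reach only later rows make up. A row lasts 1/8 s, in which the tool goes at most 62.5 mm and 10.7 degrees, less where a joint would pass 70% of its speed; a pose out of reach is approached as far as the arm can. A call with a gripper value outside its range is refused whole. The fingers move at their own pace and stop on an object; the grip force is fixed at half the most. Time passes only in rows, so rows that repeat a pose let the fingers close. It gives the time, the measured TCP pose, the force and the opening at its end, in the units of the state.
- env.state(): the state, without advancing time (a new reading comes with each control period).
- env.read_camera(name): name is "side" or "top"; returns a dict with "frame" (400x640x3 uint8, red, green, blue), "fx", "fy", "cx", "cy" (pixels), "distortion" ([k1, k2, p1, p2, k3] as OpenCV has them; the pictures are not rectified), "xyz" and "rotation" of the camera in the world. Camera axes: x right, y down, z forward; pixel columns grow to the right and rows downward; lengths in mm; the calibration is good to about 2 mm. A picture is of the moment at which its call begins. There is no depth.
- env.job_done(): hands the job in, once; it reports no verdict.
The state is a dict: "t": time; "joints": joint angles; "qvel": joint speeds; "tau": joint torques, N m; "eef_pos": TCP position; "tcp_rot": TCP orientation; "ft_force": force on the tool from outside, world axes, zero at the start; "moment": the same for the moment, N m; "opening": opening from 0.0 (shut) to 1.0 (fully open).
Only numpy, scipy, OpenCV 4.12 (cv2) and the standard library are available. Lean on these libraries where they do the work, as an engineer would, in place of code of your own. Each camera call takes 0.05 s, during which the arm holds its last target.

### The job

One of the four identical keys on the freezer's fill-control box has been left latched down. Find it by touch: tap each key in turn with a fingertip, from the left end of the row to the right end as the robot sees it, so lightly that no raised key goes halfway down and the latched one does not let go yet. Then, after lifting off the last key, press the latched key right down and let it spring up, so that all four stand level; pick nothing up, and leave the vials, rack, cup, bottle and tools where they are.

Things in the scene. Friction and masses are not known exactly. Their poses are not given: they have to be found in the camera images.
- console: grey control box fixed to the bench, 150 (x) x 300 (y) x 60 mm tall, with a flat deck on top; origin under its centre, on the bench; its y axis runs along the key row to the left end as the robot sees it; the row lies 20 mm from the centre towards the robot (x = -20 mm), keys at y = +75, +25, -25 and -75 mm
- key_p: one of four identical square white keys, 30 x 30 mm; origin: centre of its flat top face, axes as the box's; its letter tells neither its place in the row nor its state. A raised key's top is 18 mm above the box's deck, the latched key's top 12 mm above it, and a key at the bottom of its stroke 8.5 mm above it
- key_q: one of four identical square white keys, 30 x 30 mm; origin: centre of its flat top face, axes as the box's; its letter tells neither its place in the row nor its state. A raised key begins to give at 3.5 N and is 5 mm down at 6 N, with a spring all the way
- key_r: one of four identical square white keys, 30 x 30 mm; origin: centre of its flat top face, axes as the box's; its letter tells neither its place in the row nor its state. The keys' centres are 50 mm apart in the row; each stands in a black frame 46 x 40 mm that rises 4 mm above the deck
- key_s: one of four identical square white keys, 30 x 30 mm; origin: centre of its flat top face, axes as the box's; its letter tells neither its place in the row nor its state. The latched key does not move below 6.5 N; pushed 2 mm further (7.5 N) or to the bottom (8.3 N) its catch lets go, it springs up as the finger leaves, and it stays up
- vial_a: cryovial standing on the box, 14 mm across, 48 mm tall; origin under its centre; leave it alone
- vial_b: a second cryovial like it, also on the box; leave it alone
- tube_rack: white rack of vials, 70 x 120 mm, 48 mm tall, beside the box; origin under its centre; leave it alone
- dewar_cup: open steel cup, 84 mm across, 110 mm tall, beside the box; origin under its centre; leave it alone
- forceps: steel forceps lying in front of the box, 145 mm long along their x axis, 7 mm tall; leave it alone
- marker: marker pen lying in front of the box, 135 mm long along its x axis, 15 mm tall; leave it alone
- spray_bottle: white bottle behind the box, 52 mm across, 110 mm tall; origin under its centre; leave it alone

How it is judged:
By the outcome, as a careful person would: the job done as asked, in the order asked, and still so for the second after the job is handed in, with the robot touching nothing.
It also fails if it takes over 48 s, if anything falls off the work surface, if the arm or the gripper's body presses on something with over 40 N, if the wrist force passes 120 N, or if a joint passes its speed limit or range.

## Working session

There is one attempt and no reset: what is moved stays moved. The work goes in short steps, Python scripts to look and compute and a tool call to move; the robot and the scene stay as the last step left them, time stands still between calls to the robot, and variables do not carry over. Pictures are saved under pics/ and viewed, and the job is handed in when it is done.

Besides the shell and the picture viewer there is one more tool, called as name(argument=value, ...) on one line, values as JSON. apply_moves: Moves the arm, as the interface text tells. Its arguments: {"type":"object","properties":{"offset":{"type":"array"},"yaw":{"type":"array"},"jaw":{"type":"array"}},"required":["offset","yaw","jaw"]}

```bash
ls; mkdir -p pics
python3 - <<'E'
from cell import env
import cv2
print(env.state(), env.grasp_offset)
for n in("top","side"):
    r=env.read_camera(n); cv2.imwrite(f"pics/{n}0.png",r["frame"][:,:,::-1])
    print({k:v for k,v in r.items() if k!="frame"})
E
```

```text
pics
{'t': 0.0, 'joints': array([-1.20658937e+00,  4.91530388e-01,  1.55948713e+00,  1.15883759e-05,
        1.09166344e+00, -1.05595594e-01]), 'qvel': array([-0.00063259, -0.00116398,  0.0008767 ,  0.0012833 ,  0.00128814,
        0.00093022]), 'tau': array([ 4.03074046e-04, -6.12646294e+01, -2.58176529e+01,  6.92437193e-02,
        4.81948780e-02, -1.60191526e-04]), 'eef_pos': array([ 282.87845694, -557.03542511,  214.06688815]), 'tcp_rot': array([-1.68583536,  1.56970797,  1.92555449]), 'ft_force': array([-0.41190252,  0.62708596,  1.32763317]), 'moment': array([-0.00322507, -0.00437944, -0.01723515]), 'opening': 0.9994819274483161} 18.8
{'fx': 504.0268281384181, 'fy': 504.0268281384181, 'cx': 324.4690561263599, 'cy': 205.58276775387304, 'distortion': array([-0.13369197,  0.        ,  0.        ,  0.        ,  0.        ]), 'xyz': array([ 483.05806472,   44.2923794 , 1241.39257772]), 'rotation': array([-3.0861317 ,  0.00339679, -1.5934219 ])}
{'fx': 409.5357726463866, 'fy': 409.5357726463866, 'cx': 320.6469050123553, 'cy': 195.66062763240674, 'distortion': array([0.00380671, 0.        , 0.        , 0.        , 0.        ]), 'xyz': array([ 380.81605838, -528.83594217,  788.41542581]), 'rotation': array([-2.44967212, -0.0068115 , -0.29702949])}
```

View pics/top0.png

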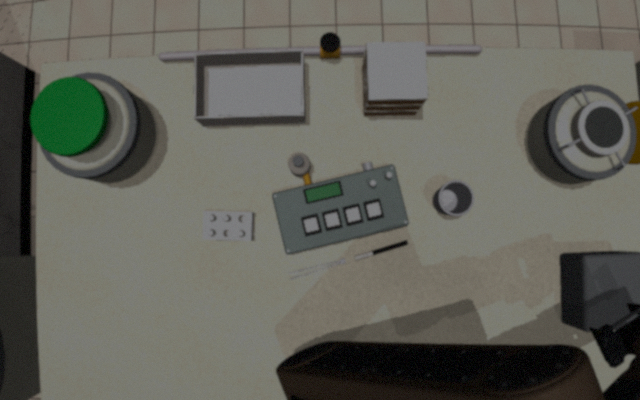

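View pics/side0.png

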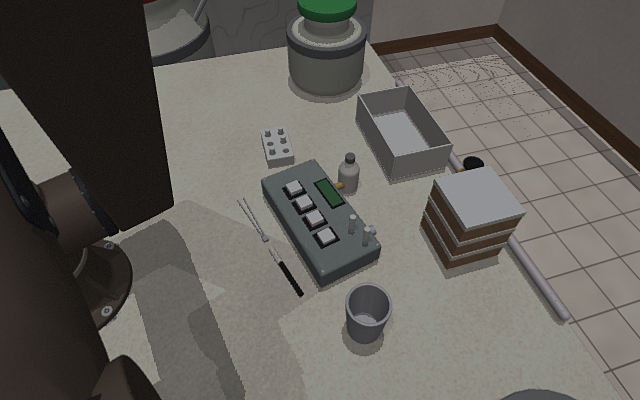

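The top view shows the keys at about (312,225), (332,220), (353,215) and (374,210), with the vials near (372,183) and (388,175). I'll enlarge it next.

Run:
```python
import cv2
a=cv2.imread("pics/top0.png")[155:260,265:415]; cv2.imwrite("pics/topc.png",cv2.resize(cv2.convertScaleAbs(a,alpha=1.5),None,fx=5.3,fy=5.3,interpolation=2))
a=cv2.imread("pics/side0.png")[150:290,250:400]; cv2.imwrite("pics/sidec.png",cv2.resize(cv2.convertScaleAbs(a,alpha=1.3),None,fx=4,fy=4,interpolation=2))
```

```text
(no output)
```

View pics/topc.png

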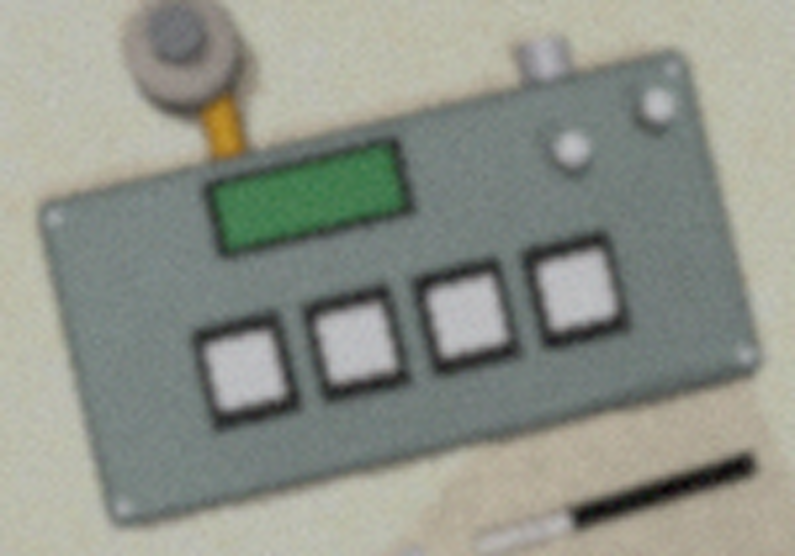

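View pics/sidec.png

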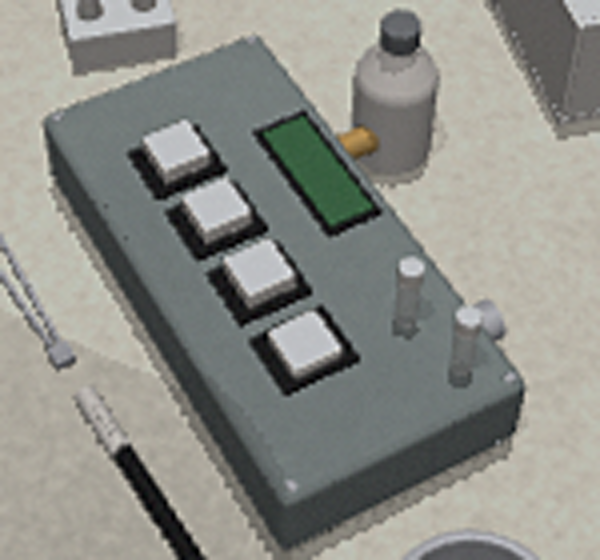

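```bash
cat > h.py <<'E'
import numpy as np, cv2
from scipy.spatial.transform import Rotation as R
from cell import env
def ray(c,px):
    K=np.array([[c["fx"],0,c["cx"]],[0,c["fy"],c["cy"]],[0,0,1]])
    n=cv2.undistortPoints(np.array(px,float).reshape(-1,1,2),K,c["distortion"])[:,0]
    d=np.c_[n,np.ones(len(n))]@R.from_euler("xyz",c["rotation"]).as_matrix().T
    return c["xyz"],d
def onz(c,px,z):
    o,d=ray(c,px); return o+d*((z-o[2])/d[:,2])[:,None]
E
python3 - <<'E'
from h import *
np.set_printoptions(precision=1,suppress=True)
t=env.read_camera("top"); s=env.read_camera("side")
tp=np.array([(248,370),(358,343),(466,315),(577,289)])/5.3+[265,155]
sp=np.array([(178,151),(217,208),(261,271),(305,343)])/4+[250,150]
A=onz(t,tp,78);B=onz(s,sp,78);print(A,B)
sc=onz(t,np.array([(55,217),(673,68),(746,354),(122,507)])/5.3+[265,155],60);print(sc, sc.mean(0))
ya=np.degrees(np.arctan2(*(A[0]-A[3])[[1,0]]));print(ya,np.degrees(np.arctan2(*(B[0]-B[3])[[1,0]])))
for u,v in((0,1),(3,2)): print(np.degrees(np.arctan2(*(sc[u]-sc[v])[[1,0]])))
# triangulate
o1,d1=ray(t,tp);o2,d2=ray(s,sp)
for a,b in zip(d1,d2):
    x=np.linalg.lstsq(np.c_[a,-b],o2-o1,rcond=None)[0]; p=o1+a*x[0];q=o2+b*x[1];print((p+q)/2,p-q)
print(R.from_euler("xyz",env.state()["tcp_rot"]).as_matrix())
E
```

```text
[[504.   77.   78. ]
 [514.6  28.9  78. ]
 [525.7 -18.5  78. ]
 [536.  -67.2  78. ]] [[507.3  72.3  78. ]
 [517.4  25.6  78. ]
 [528.5 -23.2  78. ]
 [537.2 -74.5  78. ]]
[[ 574.1  161.8   60. ]
 [ 634.4 -114.7   60. ]
 [ 506.2 -143.3   60. ]
 [ 445.   134.5   60. ]] [539.9   9.6  60. ]
102.51306221681232 101.49914027067629
102.31049788022025
102.41992993730443
[506.1  76.8  73.1] [-4.1  0.8 -0.1]
[516.4  28.5  74.7] [-3.4  0.7 -0.1]
[527.7 -19.2  72.8] [-3.6  0.8 -0.2]
[537.8 -68.4  69. ] [-2.7  0.6 -0.2]
[[-0.   0.5 -0.9]
 [ 0.  -0.9 -0.5]
 [-1.  -0.  -0. ]]
```

```bash
cat >> h.py <<'E'
def avg(n=6):
    P=[];F=[];Y=[]
    for i in range(n):
        env.read_camera("top"); s=env.state();P.append(s["eef_pos"]);F.append(s["ft_force"])
        y=R.from_euler("xyz",s["tcp_rot"]).as_matrix()[:,1];Y.append(np.degrees(np.arctan2(y[1],y[0])))
    print("t %.2f"%s["t"],"pos",np.mean(P,0).round(2),"sd",np.std(P,0).round(2),"F",np.mean(F,0).round(2),"sd",np.std(F,0).round(2),"yaw",np.mean(Y).round(2),"open %.3f"%s["opening"])
E
python3 -c "
from h import *
avg()"
```

```text
t 0.50 pos [ 282.94 -557.25  214.52] sd [0.02 0.03 0.08] F [-0.01  0.3  -0.24] sd [0.31 0.33 0.42] yaw -63.08 open 0.996
```

apply_moves(offset=[[0.3,0.8,0],[0.9,2.6,0],[1.6,4.6,0],[2.3,6.7,0],[3.0,8.7,0],[3.8,10.8,0],[4.5,12.9,0],[5.2,14.9,0],[5.9,17.0,0],[6.7,19.0,0],[7.4,21.1,0],[8.0,23.0,0],[8.5,24.4,-0.3],[8.8,25.1,-1.0],[8.89,25.4,-2.0],[8.89,25.4,-3.0],[8.89,25.4,-3.38],[8.89,25.4,-3.38],[8.89,25.4,-3.38]], yaw=[-0.2,-0.4,-0.6,-0.8,-1.0,-1.2,-1.4,-1.6,-1.8,-2.0,-2.2,-2.3,-2.42,-2.42,-2.42,-2.42,-2.42,-2.42,-2.42], jaw=[1,1,1,1,1,1,1,1,1,1,1,1,1,1,1,1,1,1,1])

```text
t: 2.88
eef_pos: [505.6, 77.5, 130.8]
tcp_rot: [2.915, 1.57, -0.011]
ft_force: [0.4, -0.8, -0.1]
opening: 0.001
```

```bash
python3 -c "
from h import *
avg()
for n in('top','side'):
    a=env.read_camera(n)['frame'][:,:,::-1]; a=a[150:270,260:420] if n=='top' else a[130:290,230:400]
    cv2.imwrite(f'pics/{n}1.png',cv2.resize(cv2.convertScaleAbs(a,alpha=1.4),None,fx=3.5,fy=3.5,interpolation=2))
"
```

```text
t 3.17 pos [505.47  77.63 130.74] sd [0.11 0.06 0.15] F [-0.25 -0.17  0.17] sd [0.34 0.49 0.67] yaw -77.61 open 0.004
```

View pics/side1.png

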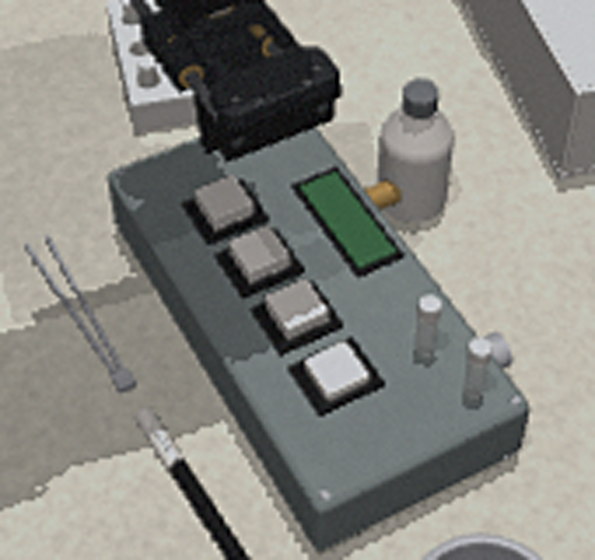

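```bash
python3 -c "
from h import *
for n,o in(('top',(260,150)),('side',(230,130))):
    c=env.read_camera(n);M=R.from_euler('xyz',c['rotation']).as_matrix()
    for p in([505.5,77.6,130.7],[505.5,77.6,78]):
        q=M.T@(np.array(p)-c['xyz']);K=np.array([[c['fx'],0,c['cx']],[0,c['fy'],c['cy']],[0,0,1]])
        u=cv2.projectPoints(q.reshape(1,3),np.zeros(3),np.zeros(3),K,c['distortion'])[0].ravel()
        print(n,u,(u-o)*3.5)
"
```

```text
top [310.838659   223.70220705] [177.93530652 257.95772467]
top [311.53294825 224.14816159] [180.36531888 259.51856555]
side [292.07440253 170.5019797 ] [217.26040887 141.75692894]
side [293.15187027 186.23774094] [221.03154595 196.83209328]
```

View pics/top1.png

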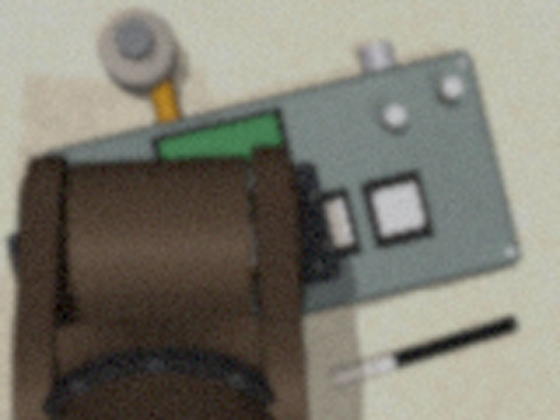

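apply_moves(offset=[[0,0,-0.6],[0,0,-1.3],[0,0,-1.8],[0,0,-1.98],[0,0,-2.04],[0,0,-2.1],[0,0,-2.14],[0,0,-2.17],[0,0,-2.17],[0,0,-2.17]], yaw=[0,0,0,0,0,0,0,0,0,0], jaw=[1,1,1,1,1,1,1,1,1,1])

```text
t: 4.62
eef_pos: [505.4, 77.8, 76.1]
tcp_rot: [2.875, 1.57, -0.051]
ft_force: [0.6, -0.3, 5.0]
opening: 0.005
```

```bash
python3 -c "
from h import *
avg()"
```

```text
t 4.92 pos [505.41  77.74  76.07] sd [0.01 0.   0.03] F [-0.04  0.21  4.29] sd [0.42 0.3  0.54] yaw -77.6 open 0.006
```

Key 1 is raised: it gives 4.3 N when pressed about 1.9 mm down. On to key 2, at the same depth.

apply_moves(offset=[[0,0,0.2],[0,0,0.7],[0,0,1.1],[0.1,-0.5,1.2],[0.28,-1.3,1.2],[0.42,-1.95,1.2],[0.42,-1.95,1.1],[0.42,-1.95,0.6],[0.42,-1.95,0.25],[0.42,-1.95,0.12],[0.42,-1.95,0.05],[0.42,-1.95,0],[0.42,-1.95,0],[0.42,-1.95,0]], yaw=[0,0,0,0,0,0,0,0,0,0,0,0,0,0], jaw=[1,1,1,1,1,1,1,1,1,1,1,1,1,1])

```text
t: 6.68
eef_pos: [515.9, 29.1, 76.2]
tcp_rot: [2.997, 1.57, 0.072]
ft_force: [-2.8, 1.9, 3.8]
opening: 0.005
```

```bash
python3 -c "
from h import *
avg()"
```

```text
t 6.97 pos [515.93  29.03  76.14] sd [0.02 0.01 0.04] F [-2.27  3.05  4.47] sd [0.29 0.41 0.73] yaw -77.6 open 0.006
```

Key 2 is raised too (4.5 N, plus a little sideways friction). I'll let the sideways motion settle before touching key 3.

apply_moves(offset=[[0,0,0.2],[0,0,0.7],[0,0,1.1],[0.1,-0.5,1.2],[0.28,-1.3,1.2],[0.43,-1.95,1.2],[0.43,-1.95,1.2],[0.43,-1.95,1.1],[0.43,-1.95,0.7],[0.43,-1.95,0.3],[0.43,-1.95,0.15],[0.43,-1.95,0.1],[0.43,-1.95,0.05],[0.43,-1.95,0],[0.43,-1.95,0],[0.43,-1.95,0]], yaw=[0,0,0,0,0,0,0,0,0,0,0,0,0,0,0,0], jaw=[1,1,1,1,1,1,1,1,1,1,1,1,1,1,1,1])

```text
t: 8.98
eef_pos: [526.6, -19.7, 76.2]
tcp_rot: [3.027, 1.57, 0.102]
ft_force: [-3.4, 2.4, 4.6]
opening: 0.007
```

```bash
python3 -c "
from h import *
avg()"
```

```text
t 9.28 pos [526.65 -19.7   76.15] sd [0.01 0.01 0.03] F [-3.26  2.65  4.44] sd [0.3  0.49 0.46] yaw -77.6 open 0.007
```

Key 3 is raised. For key 4, go to the same height first. If there's no force there, it's the latched one and I'll feel further down in small steps.

apply_moves(offset=[[0,0,0.2],[0,0,0.7],[0,0,1.1],[0.1,-0.5,1.2],[0.28,-1.3,1.2],[0.43,-1.95,1.2],[0.43,-1.95,1.2],[0.43,-1.95,1.1],[0.43,-1.95,0.7],[0.43,-1.95,0.3],[0.43,-1.95,0.15],[0.43,-1.95,0.1],[0.43,-1.95,0.05],[0.43,-1.95,0],[0.43,-1.95,0],[0.43,-1.95,0]], yaw=[0,0,0,0,0,0,0,0,0,0,0,0,0,0,0,0], jaw=[1,1,1,1,1,1,1,1,1,1,1,1,1,1,1,1])

```text
t: 11.28
eef_pos: [537.4, -68.5, 76.2]
tcp_rot: [2.944, 1.57, 0.019]
ft_force: [-1.1, 0.1, -0.2]
opening: 0.003
```

```bash
python3 -c "
from h import *
avg()"
```

```text
t 11.57 pos [537.44 -68.47  76.18] sd [0.02 0.01 0.03] F [-0.01 -0.05 -0.05] sd [0.18 0.54 0.34] yaw -77.6 open 0.004
```

apply_moves(offset=[[0,0,-0.06],[0,0,-0.1],[0,0,-0.13],[0,0,-0.15],[0,0,-0.16],[0,0,-0.17],[0,0,-0.17]], yaw=[0,0,0,0,0,0,0], jaw=[1,1,1,1,1,1,1])

```text
t: 12.45
eef_pos: [537.4, -68.5, 72.3]
tcp_rot: [2.9, 1.57, -0.025]
ft_force: [-1.1, 0.2, 6.1]
opening: 0.005
```

```bash
python3 -c "
from h import *
avg()"
```

```text
t 12.75 pos [537.43 -68.47  72.29] sd [0.01 0.02 0.01] F [-1.54  0.36  6.31] sd [0.61 0.72 0.52] yaw -77.6 open 0.008
```

Contact at z=72.3 with 6.3 N, and it didn't give, so key 4 is latched. Lift clear and check it's still down.

apply_moves(offset=[[0,0,0.2],[0,0,0.7],[0,0,1.2],[0,0,1.5],[0,0,1.5],[0,0,1.5]], yaw=[0,0,0,0,0,0], jaw=[1,1,1,1,1,1])

```text
t: 13.5
eef_pos: [537.3, -68.4, 109.6]
tcp_rot: [2.951, 1.57, 0.026]
ft_force: [0.6, 0.3, -0.0]
opening: 0.006
```

```bash
python3 -c "
from h import *
avg()
for n in('top','side'):
    a=env.read_camera(n)['frame'][:,:,::-1]; a=a[150:270,260:420] if n=='top' else a[130:290,230:400]
    cv2.imwrite(f'pics/{n}2.png',cv2.resize(cv2.convertScaleAbs(a,alpha=1.4),None,fx=3.5,fy=3.5,interpolation=2))
"
```

```text
t 13.80 pos [537.31 -68.43 109.48] sd [0.04 0.01 0.05] F [-0.25 -0.2  -0.04] sd [0.36 0.5  0.61] yaw -77.6 open 0.009
```

View pics/side2.png

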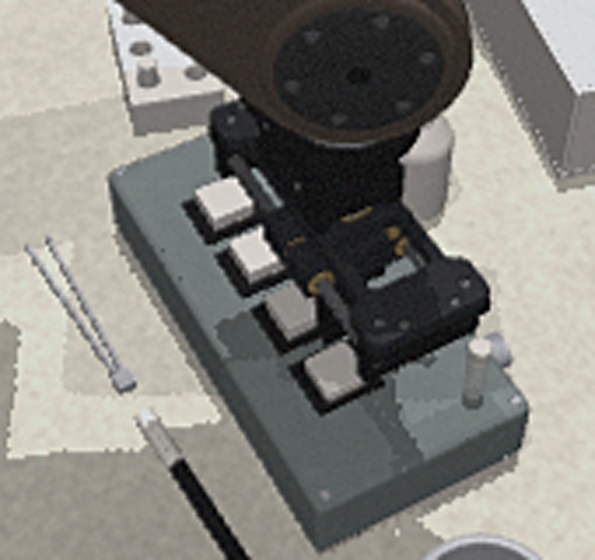

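Keys 1–3 stand up and key 4, at about (335,370), is still low. Now I'll press it right down.

apply_moves(offset=[[0,0,-0.3],[0,0,-0.8],[0,0,-1.2],[0,0,-1.4],[0,0,-1.48],[0,0,-1.53],[0,0,-1.57],[0,0,-1.6],[0,0,-1.63],[0,0,-1.65],[0,0,-1.65],[0,0,-1.65]], yaw=[0,0,0,0,0,0,0,0,0,0,0,0], jaw=[1,1,1,1,1,1,1,1,1,1,1,1])

```text
t: 15.4
eef_pos: [537.3, -68.5, 69.2]
tcp_rot: [2.814, 1.57, -0.111]
ft_force: [-3.3, 0.6, 8.3]
opening: 0.006
```

```bash
python3 -c "
from h import *
avg(3)"
```

```text
t 15.55 pos [537.29 -68.44  69.14] sd [0.02 0.01 0.02] F [-3.46  0.28  8.16] sd [0.24 0.33 0.2 ] yaw -77.6 open 0.005
```

apply_moves(offset=[[0,0,-0.04],[0,0,-0.08],[0,0,-0.08],[0,0,-0.08]], yaw=[0,0,0,0], jaw=[1,1,1,1])

```text
t: 16.05
eef_pos: [537.3, -68.4, 68.7]
tcp_rot: [2.698, 1.569, -0.227]
ft_force: [-5.4, 0.8, 17.3]
opening: 0.005
```

```bash
python3 -c "
from h import *
avg(3)"
```

```text
t 16.20 pos [537.32 -68.44  68.69] sd [0.01 0.01 0.  ] F [-5.34  0.32 17.97] sd [0.03 0.51 0.59] yaw -77.59 open 0.006
```

On the stop: z=68.7, 18 N. Lift straight up, then back away from the box to look.

apply_moves(offset=[[0,0,0.1],[0,0,0.4],[0,0,1.0],[0,0,2.0],[0,0,3.2],[0,0,4.4],[-0.3,-1,5],[-0.8,-2.8,5],[-1.5,-4.8,5],[-2.2,-6.8,5],[-3,-8.8,5],[-3.7,-10.6,5],[-4.2,-11.8,5],[-4.4,-12.4,5],[-4.4,-12.4,5],[-4.4,-12.4,5]], yaw=[0,0,0,0,0,0,0,0,0,0,0,0,0,0,0,0], jaw=[1,1,1,1,1,1,1,1,1,1,1,1,1,1,1,1])

```text
t: 18.2
eef_pos: [427.8, -377.4, 193.8]
tcp_rot: [2.846, 1.569, -0.078]
ft_force: [0.6, -0.4, -0.1]
opening: 0.007
```

```bash
python3 -c "
from h import *
avg(3)
for n in('top','side'):
    a=env.read_camera(n)['frame'][:,:,::-1]; a=a[150:290,200:480] if n=='top' else a[150:290,250:400]
    cv2.imwrite(f'pics/{n}3.png',cv2.resize(cv2.convertScaleAbs(a,alpha=1.3),None,fx=2.8 if n=='top' else 4,fy=2.8 if n=='top' else 4,interpolation=2))
"
```

```text
t 18.35 pos [ 427.83 -377.43  193.84] sd [0.02 0.08 0.01] F [ 0.28  0.25 -0.03] sd [0.39 0.55 0.41] yaw -77.52 open 0.008
```

View pics/side3.png

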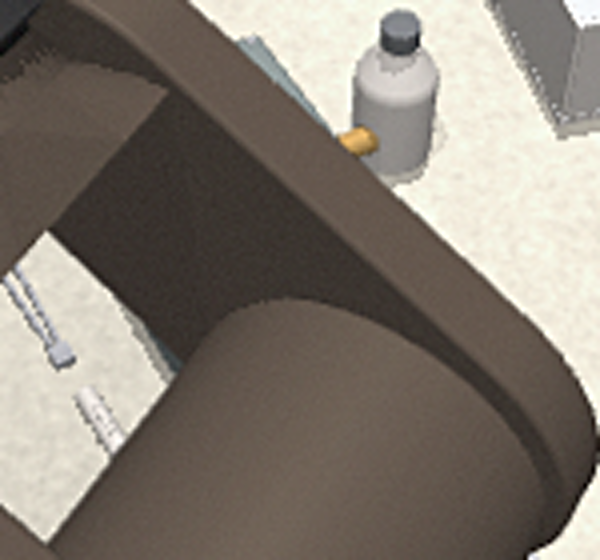

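View pics/top3.png

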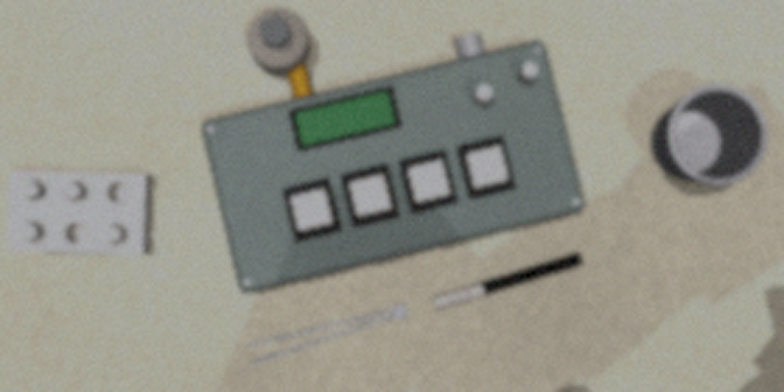

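The top view shows everything in place, but the arm blocks the side view. I'll back off to the start pose to see the keys.

apply_moves(offset=[[-0.5,-0.8,0.3],[-1.5,-2,0.6],[-2.7,-3.6,0.8],[-4,-5.2,0.8],[-5.0,-6.6,0.8],[-5.6,-7.1,0.8],[-5.8,-7.2,0.8],[-5.8,-7.2,0.8],[-5.8,-7.2,0.8]], yaw=[0,0,0,0,0,0,0,0,0], jaw=[1,1,1,1,1,1,1,1,1])

```text
t: 19.58
eef_pos: [283.6, -557.0, 214.0]
tcp_rot: [2.712, 1.569, -0.211]
ft_force: [0.4, 0.2, 0.7]
opening: 0.007
```

```bash
python3 -c "
from h import *
avg(3)
a=env.read_camera('side')['frame'][:,:,::-1][150:290,250:400]
cv2.imwrite('pics/side4.png',cv2.resize(cv2.convertScaleAbs(a,alpha=1.3),None,fx=4,fy=4,interpolation=2))
"
```

```text
t 19.73 pos [ 283.46 -557.19  213.97] sd [0.09 0.1  0.02] F [-0.46  0.52 -0.05] sd [0.52 0.33 0.21] yaw -77.47 open 0.002
```

View pics/side4.png

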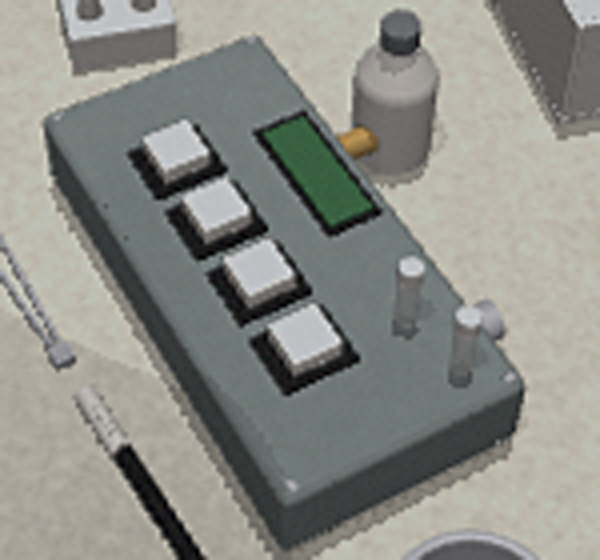

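Key 4's top has moved from about (305,343) to (305,337). A 6 mm rise should shift it about 7 crop pixels, and it now shows as much side face as the others. The vials haven't moved. Handing in.

```bash
python3 -c "
from cell import env
print(env.job_done())"
```

```text
the job is handed in; nothing more can be done
None
```

The latched key was the rightmost one. I found it by touch, pressed it to the bottom and it sprang up. I handed the job in at about 20 s, with the arm back near its start position and touching nothing.

- **Taps, left to right with shut fingers:** keys 1 to 3 gave 4.3, 4.5 and 4.4 N when pressed about 2 mm down, so they were raised and stayed well short of halfway. Key 4 gave no force at that height. It was met at z = 72.3 mm with 6.3 N and did not move. After I lifted off, the picture showed it still down.
- **Release:** the first press read 8.2 N at z = 69.1 mm, just short of the bottom. I pushed on to the stop at z = 68.7 mm with 18 N, then lifted straight off.
- **Last checks:** in the final side view, key 4 is about 6 crop pixels higher (about 7 expected for a 6 mm rise) and looks level with the others. I judged this from the picture and did not touch the keys again. The vials, rack, cup, bottle, forceps and marker look unmoved.
- **Odd reading:** there was 3 to 4 N of sideways force while touching keys 2 and 3, probably friction. It was gone when the finger was clear of the keys.

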